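# Centre-punch the corner mark of the L-shaped bracket blank

### The arm

A 6-joint arm with a two-finger parallel gripper is mounted at the origin on the work surface. World frame = base frame: x ahead of the robot, y to its left, z up, the work surface at z = 0. Lengths are in m, angles in rad, forces in N, time in s.
With the tool pointing down it reaches from about 0.225 to 0.725 m from the base axis. Payload 3.1 kg.
Tool frame: the origin (TCP) lies at the centre of the arm's flange, where the gripper is bolted on; the fingertips stand 173 mm ahead of it and the grasp point (between the pads) lies 155 mm ahead of it; z points along the fingers, x is the direction in which the jaws open and shut, and the axes are right-handed (so a half turn about z gives the same grasp; the last joint's range is limited). The gripper opens to 85 mm and grips with 20 to 120 N. Pads are 22 mm wide; open, the fingers measure 114 mm over their backs; the gripper's body (76 mm by 85 mm) begins 54 mm behind the grasp point. The pads swing forward as they close: fully open they stand 13 mm farther back than shut.
Start: joints at [-1.364, 0.048, 0.099, 1.622, 0, 1.443], TCP at [0.172, -0.496, 0.405] pointing down, gripper open.
Joint ranges: [-2.91, 2.91], [-0.99, 1.94], [-1.21, 1.42], [-2.12, 2.29], [-1.49, 1.47], [-3.14, 3.14]. Speed limits (rad/s): [2.79, 2.79, 3.14, 3.14, 3.14, 3.14].

### API

Orientations are given as a rotation vector (axis times angle).
In Python, from rig import env, viewer, job gives the robot as it stands.
- The arm moves only by the tool send_rows, never from a script. Its argument "plan" is a list of rows, each an object with "travel": the shift along the tool's x, y, z in m, a list of three; "roll": the turn about the tool's z in rad; "fingers": the opening, from 0 (shut) to 1 (fully open). A call has 1 to 5 rows; each row shifts and turns the commanded pose from where the row before left it, along the tool's axes as they then stand; what a row does not reach is not made up. A row lasts 1/10 s, in which the tool goes at most 50 mm and 8.59 degrees, less where a joint would pass 70% of its speed; a pose out of reach is approached as far as the arm can. A call with a gripper value outside its range is refused whole. The fingers move at their own pace and stop on an object; the grip force is fixed at half the most. Time passes only in rows, so rows that do not move let the fingers close. It gives the time, the measured TCP pose, the force and the opening at its end, in the units of the state.
- env.get_obs(): the state, without advancing time (a new reading comes with each control period).
- viewer.get_image(name): name is "scene" or "top" or "wrist"; returns (picture, depth): 480x640x3 uint8, red, green, blue; 480x640 float32, m along the optical axis (not along the pixel's ray), 0 where there is no reading.
- viewer.calibration(name): a dict with "fov_y" (degrees; the focal length in pixels is half the picture's height over the tangent of half this angle, whatever the lens; pixels are square), "cx", "cy" (the principal point, pixels), "distortion" ([k1, k2, p1, p2, k3] as OpenCV has them; the pictures are not rectified), "R" (3x3) and "t" (3): a world point X has camera coordinates R X + t. Camera axes: x right, y down, z forward; pixel columns grow to the right and rows downward; lengths in m; the calibration is good to about 2 mm. A picture is of the moment at which its call begins: read the wrist's pose just before it. calibration takes no time and is no camera call; for the wrist camera it gives the pose at the moment of the call.
- job.finish_job(): hands the job in, once; it reports no verdict.
The state is a dict: "time": time; "qpos": joint angles; "qvel": joint speeds; "joint_torque": joint torques, N m; "ee_pos": TCP position; "tcp_rot": TCP orientation; "force": force on the tool from outside, world axes, zero at the start; "wrist_torque": the same for the moment, N m; "gripper_width": finger opening in m.
Only numpy, scipy, OpenCV 4.12 (cv2) and the standard library are available. Lean on these libraries where they do the work, as an engineer would, in place of code of your own. Each camera call takes 0.05 s, during which the arm holds its last target.

### The job

Spot the drill hole in the L-shaped bracket blank: take the spring-loaded centre punch (the upright steel barrel on a wide round foot), stand it upright on the cross scribed at the corner of the L, and press it straight down until its spring snaps and it is fully down. Fire it nowhere else, do not shove the blank out of its place, and leave the punch released, sprung back up, standing upright on the mark.

Things in the scene. Friction and masses are not known exactly. Their poses are not given: they have to be found in the camera images.
- punch_grip (a point): Grip centre of the loose upright steel punch (0.33 kg, 105 mm tall, round): foot disc 44 mm wide, 12 thick; stem 14 wide; collar 40 wide at 30 to 37 mm up; barrel 28 wide from there to the top. Point: on the axis, 72 mm above the foot's underside, 33 below the top, z up; it is on the barrel and sinks as it is pressed. The point that marks is at the foot's centre. A plain rod nearby has no foot.
- plunger (a joint): Travel of the punch's barrel down over its foot: 0 sprung out, 0.012 m fully down. Takes about 3 N at first, rising to 14 or 15 N at 4 to 5 mm, where the hidden spring snaps and resistance falls off, to about 3 N just before the hard stop at 12 mm. Springs back when let up. Lower the held barrel 12 to 14 mm after the foot meets the blank; do not stop at the first resistance.
- mark (a point): Centre of the scribed cross (dark 30 mm lines) at the corner of the L-shaped blank, on its top face, 6 mm above the table, z up. The blank is a loose aluminium plate, 6 mm thick, 0.35 kg, lying flat. Its arms, 60 mm wide, reach 90 mm from this point along its +x and +y; the other edges are 30 mm away. A strip and a T-shaped plate with their own crosses lie beside it.
Not all that is in view belongs to the job. Leave any brown or red look-alike of the part that bears punch_grip alone.

How it is judged:
By the outcome, as a careful person would: the job done as asked, in the order asked, and still so for the second after the job is handed in, with the robot touching nothing.
It also fails if it takes over 38 s, if anything falls off the work surface, if the arm or the gripper's body presses on something with over 40 N, if the wrist force passes 120 N, or if a joint passes its speed limit or range.

## Working session

There is one attempt and no reset: what is moved stays moved. The work goes in short steps, Python scripts to look and compute and a tool call to move; the robot and the scene stay as the last step left them, time stands still between calls to the robot, and variables do not carry over. Pictures are saved under pics/ and viewed, and the job is handed in when it is done.

Besides the shell and the picture viewer there is one more tool, called as name(argument=value, ...) on one line, values as JSON. send_rows: Moves the arm, as the interface text tells. Its arguments: {"type":"object","properties":{"plan":{"type":"array","items":{"type":"object","properties":{"travel":{"type":"array","items":{"type":"number"}},"roll":{"type":"number"},"fingers":{"type":"number"}}}}},"required":["plan"]}

```bash
ls; mkdir -p pics; python3 - <<'E'
from rig import env, viewer, job
import cv2
o=env.get_obs();print({k:(v if not hasattr(v,'round') else v) for k,v in o.items()})
for n in("scene","top","wrist"):
    c=viewer.calibration(n);print(n,c)
    p,d=viewer.get_image(n);cv2.imwrite(f"pics/{n}0.png",p[:,:,::-1])
    import numpy as np;np.save(f"pics/{n}0_d.npy",d)
E
```

```text
pics
{'time': 0.0, 'qpos': array([-1.36382987e+00,  4.87242558e-02,  9.75943338e-02,  1.62200176e+00,
       -1.78425297e-05,  1.44299457e+00]), 'qvel': array([-5.53997689e-04,  1.07773116e-03,  2.02179906e-04, -2.13097077e-05,
        1.29603051e-03,  3.68571950e-04]), 'joint_torque': array([ 9.41539292e-04, -3.38773942e+01,  3.20020258e+01,  2.01318593e-02,
       -4.30806153e-05, -2.74298280e-06]), 'ee_pos': array([ 0.17243009, -0.49565302,  0.40352872]), 'tcp_rot': array([-2.55921279,  1.81938307,  0.00271221]), 'force': array([ 3.34080004e-01, -2.29936008e-04,  2.68237678e-01]), 'wrist_torque': array([0.01205234, 0.03272051, 0.05666467]), 'gripper_width': 0.08528261017194151}
scene {'fov_y': 47.16510844799138, 'cx': 305.6231075775674, 'cy': 241.94713367396577, 'distortion': array([-0.12236015,  0.        ,  0.        ,  0.        ,  0.        ]), 'R': array([[ 0.65834909,  0.75270376,  0.00367732],
       [ 0.5919562 , -0.51472195, -0.62020091],
       [-0.46493476,  0.41048552, -0.78443439]]), 't': array([-0.32561949, -0.22279329,  1.33518585])}
top {'fov_y': 51.526511990859156, 'cx': 324.8257908020354, 'cy': 239.87577684060767, 'distortion': array([0.03745772, 0.        , 0.        , 0.        , 0.        ]), 'R': array([[ 0.02895734, -0.99954598, -0.00832563],
       [-0.98999558, -0.02752797, -0.13838702],
       [ 0.138095  ,  0.01224965, -0.99034323]]), 't': array([0.0114714 , 0.48888219, 0.90913917])}
wrist {'fov_y': 65.87445668596422, 'cx': 314.06969958531846, 'cy': 241.50139242558808, 'distortion': array([-0.02564679,  0.        ,  0.        ,  0.        ,  0.        ]), 'R': array([[ 0.32912234, -0.94428407, -0.00246453],
       [-0.89501995, -0.31278164,  0.31797316],
       [-0.30102785, -0.10244627, -0.94809651]]), 't': array([-0.52310574, -0.04160274,  0.38164953])}
```

View pics/scene0.png

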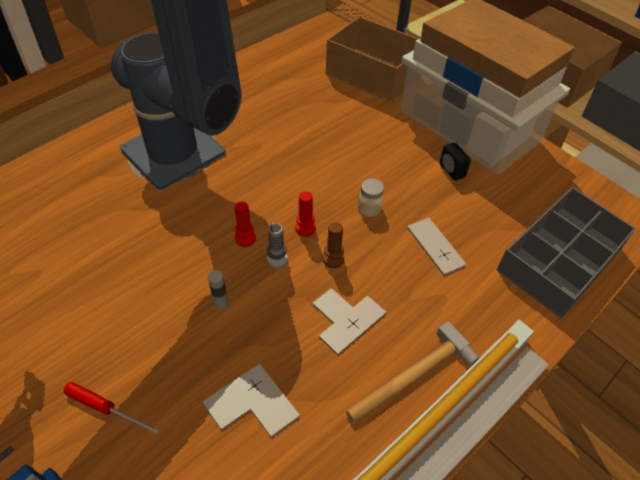

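View pics/top0.png

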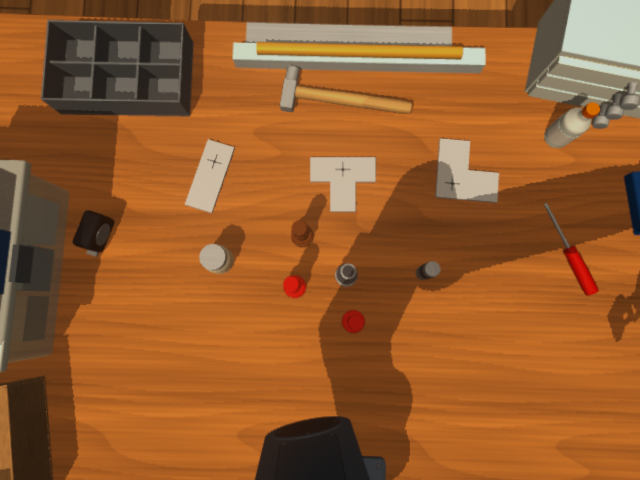

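View pics/wrist0.png

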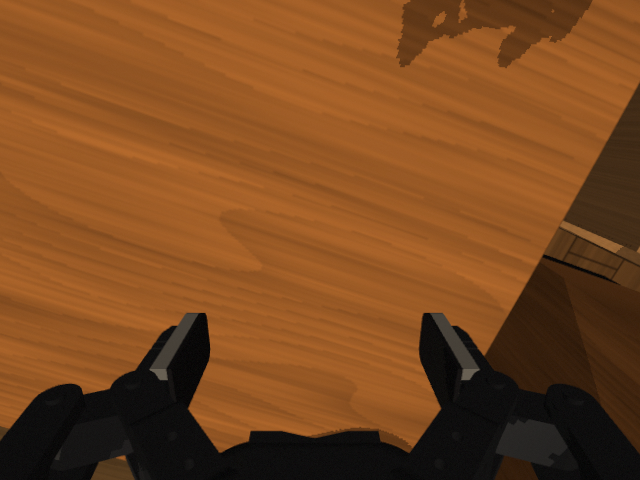

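The scene view shows the steel footed punch at (277,246), the footless rod at (218,288), two red and one brown look-alike, and the L with its cross at (255,385). In the top view the punch is at (346,273) and the L's cross is at (452,183). Next I'll zoom in on the crops for exact pixels.

```bash
python3 - <<'E'
import cv2,numpy as np
a=cv2.imread("pics/top0.png");b=cv2.imread("pics/scene0.png")
f=lambda im,x,y,w,h,s:cv2.resize(im[y:y+h,x:x+w],None,fx=s,fy=s,interpolation=cv2.INTER_CUBIC)
z=lambda im,x,y:f(im,x,y,50,50,6)
o=np.vstack([np.hstack([z(a,321,248),z(a,427,158)]),np.hstack([z(b,252,220),z(b,230,360)])])
cv2.imwrite("pics/crops0.png",o)
E
```

```text
(no output)
```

View pics/crops0.png

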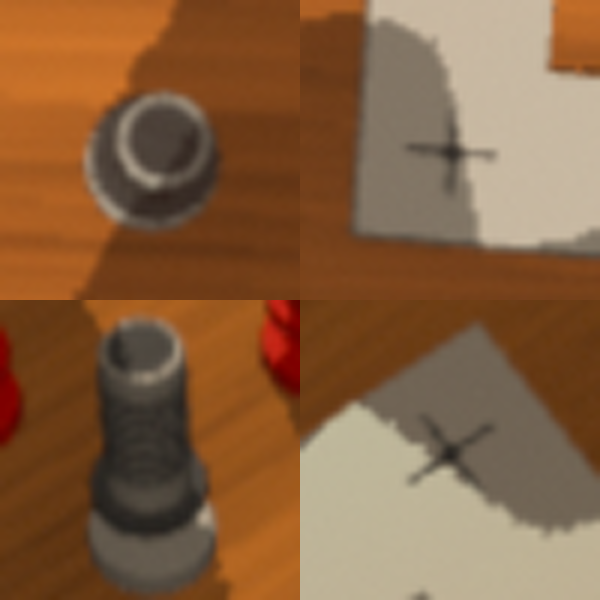

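```bash
cat > h.py <<'E'
import numpy as np,cv2
def cam(c):
    f=240/np.tan(np.radians(c["fov_y"]/2));K=np.array([[f,0,c["cx"]],[0,f,c["cy"]],[0,0,1.]])
    return K,np.array(c["distortion"]),np.array(c["R"]),np.array(c["t"])
def ray(c,p):
    K,D,R,t=cam(c);u=cv2.undistortPoints(np.array([[p]],float),K,D)[0,0]
    d=R.T@np.array([u[0],u[1],1]);return -R.T@t,d
def plane(c,p,z):
    o,d=ray(c,p);return o+d*(z-o[2])/d[2]
def tri(c1,p1,c2,p2):
    o1,d1=ray(c1,p1);o2,d2=ray(c2,p2)
    s=np.linalg.lstsq(np.c_[d1,-d2],o2-o1,rcond=None)[0]
    a,b=o1+d1*s[0],o2+d2*s[1];return (a+b)/2,np.linalg.norm(a-b)
def proj(c,X):
    K,D,R,t=cam(c);return cv2.projectPoints(np.array([X],float),cv2.Rodrigues(R)[0],t,K,D)[0].ravel()
E
python3 - <<'E'
from rig import viewer,env
from h import *
T=viewer.calibration("top");S=viewer.calibration("scene")
np.set_printoptions(precision=4,suppress=True)
print("ptop",tri(T,(347.9,271.1),S,(275.3,227.9)),plane(T,(347.9,271.1),.105),plane(S,(275.3,227.9),.105))
print("mark",tri(T,(451.9,182.9),S,(254.6,385.1)),plane(T,(451.9,182.9),.006),plane(S,(254.6,385.1),.006))
print("foot",plane(T,(345.9,274.4),.02))
for n,p in dict(red1=(294,287),red2=(353,321),brown=(302,233),rod=(430,268)).items(): print(n,plane(T,p,.1))
import numpy as np
for n,p in (("top",(348,271)),("top",(452,183)),("scene",(275,228)),("scene",(255,385))):
  print(n,np.load(f"pics/{n}0_d.npy")[p[1],p[0]])
o=env.get_obs()
from scipy.spatial.transform import Rotation as Ro
R=Ro.from_rotvec(o["tcp_rot"]).as_matrix();print(R, o["time"])
W=viewer.calibration("wrist");print(R.T@(-W["R"].T@W["t"]-o["ee_pos"]))
E
```

```text
ptop (array([ 0.4251, -0.017 ,  0.1038]), np.float64(0.0005410819310927849)) [ 0.4249 -0.0172  0.105 ] [ 0.4261 -0.0174  0.105 ]
mark (array([ 0.6129, -0.2222,  0.0055]), np.float64(0.0002581603049226844)) [ 0.6128 -0.2219  0.006 ] [ 0.613  -0.2224  0.006 ]
foot [ 0.425  -0.0166  0.02  ]
red1 [0.3949 0.0757 0.1   ]
red2 [ 0.3396 -0.028   0.1   ]
brown [0.4903 0.0652 0.1   ]
rod [ 0.4348 -0.1601  0.1   ]
top 0.8629022
top 0.9847651
scene 1.0411894
scene 0.9508948
[[ 0.3286 -0.9445 -0.0004]
 [-0.9445 -0.3286  0.0018]
 [-0.0018 -0.0002 -1.    ]] 0.15
[-0.0008 -0.0822  0.0299]
```

send_rows(plan=[{"travel": [0,0,0],"roll": 0.11,"fingers": 0.65},{"travel": [0,0,0],"roll": 0.11,"fingers": 0.65},{"travel": [0,0,0],"roll": 0.11,"fingers": 0.65},{"travel": [-0.034,-0.018,0],"roll": 0,"fingers": 0.65},{"travel": [-0.034,-0.018,0],"roll": 0,"fingers": 0.65}])

```text
time: 0.65
ee_pos: [0.2081, -0.4274, 0.4037]
tcp_rot: [-2.224, 2.218, 0.002]
force: [1.1, 0.4, 0.7]
gripper_width: 0.0554
```

send_rows(plan=[{"travel": [-0.034,-0.018,0],"roll": 0,"fingers": 0.65},{"travel": [-0.034,-0.018,0],"roll": 0,"fingers": 0.65},{"travel": [-0.034,-0.018,0],"roll": 0,"fingers": 0.65},{"travel": [-0.034,-0.018,0],"roll": 0,"fingers": 0.65},{"travel": [-0.034,-0.018,0],"roll": 0,"fingers": 0.65}])

```text
time: 1.15
ee_pos: [0.2977, -0.2557, 0.4044]
tcp_rot: [-2.226, 2.217, 0.0]
force: [0.9, -0.8, -0.5]
gripper_width: 0.0554
```

send_rows(plan=[{"travel": [-0.034,-0.018,0.0],"roll": 0,"fingers": 0.65},{"travel": [-0.034,-0.018,0.0],"roll": 0,"fingers": 0.65},{"travel": [-0.034,-0.018,0.0],"roll": 0,"fingers": 0.65},{"travel": [-0.034,-0.018,0.0],"roll": 0,"fingers": 0.65},{"travel": [0,0,0],"roll": 0,"fingers": 0.65}])

```text
time: 1.65
ee_pos: [0.3697, -0.1175, 0.4045]
tcp_rot: [-2.234, 2.207, 0.002]
force: [-0.3, -0.9, -0.3]
gripper_width: 0.0556
```

```bash
python3 - <<'E'
from rig import viewer,env
from h import *
W=viewer.calibration("wrist")
p,d=viewer.get_image("wrist");cv2.imwrite("pics/w1.png",p[:,:,::-1]);np.save("pics/w1.npy",d)
import pickle;pickle.dump(W,open("pics/w1.pkl","wb"))
print(proj(W,(.425,-.017,.105)),proj(W,(.425,-.017,0)),proj(W,(.613,-.222,.006)))
E
```

```text
[176.65287337 155.30001764] [214.38484399 144.92632491] [446.28642874 -84.13435849]
```

View pics/w1.png

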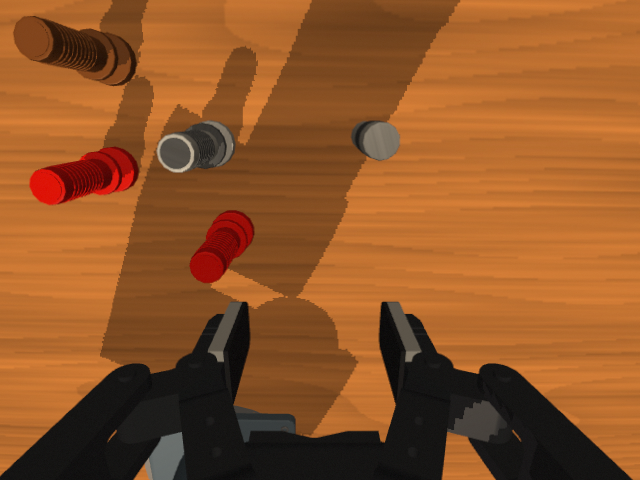

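Wrist view: the punch top is at (177,153), where I predicted (177,155). That puts it about 1 mm further out in x. Its collar and foot lie behind it at (215,143), and the rod is at (378,140). I'll now move above the punch.

send_rows(plan=[{"travel": [-0.033,-0.019,0.0],"roll": 0,"fingers": 0.65},{"travel": [-0.033,-0.019,0.02],"roll": 0,"fingers": 0.65},{"travel": [-0.034,-0.019,0.02],"roll": 0,"fingers": 0.65},{"travel": [0,0,0.02],"roll": 0,"fingers": 0.65},{"travel": [0,0,0.0],"roll": 0,"fingers": 0.65}])

```text
time: 2.2
ee_pos: [0.4242, -0.0206, 0.3413]
tcp_rot: [2.224, -2.212, -0.008]
force: [-0.4, -0.5, -0.3]
gripper_width: 0.0559
```

```bash
python3 - <<'E'
from rig import viewer,env
from h import *
o=env.get_obs();print(o["ee_pos"],o["tcp_rot"],o["time"])
W=viewer.calibration("wrist")
p,d=viewer.get_image("wrist");cv2.imwrite("pics/w2.png",p[:,:,::-1])
import pickle;pickle.dump(W,open("pics/w2.pkl","wb"))
print(proj(W,(.426,-.017,.105)),proj(W,(.426,-.017,0)))
W1=pickle.load(open("pics/w1.pkl","rb"))
print(plane(W1,(177,153),.105))
E
```

```text
[ 0.42423682 -0.0206309   0.34131478] [ 2.22430743 -2.21229551 -0.00849074] 2.2
[309.70457698 256.0853629 ] [311.18080297 212.05670222]
[ 0.42661666 -0.01741338  0.105     ]
```

View pics/w2.png

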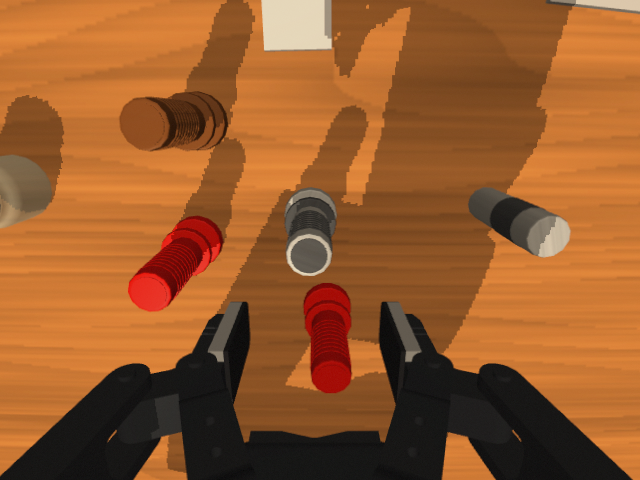

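Wrist view: the steel punch top is at (309,255), within 1 px of the prediction. It sits between the jaws laterally, and the red one at (330,340) is clear. I'll descend part way and check again.

send_rows(plan=[{"travel": [-0.003,-0.002,0.01],"roll": 0,"fingers": 0.65},{"travel": [0,0,0.02],"roll": 0,"fingers": 0.65},{"travel": [0,0,0.0],"roll": 0,"fingers": 0.65},{"travel": [0,0,0.0],"roll": 0,"fingers": 0.65}])

```text
time: 2.65
ee_pos: [0.4271, -0.0183, 0.3152]
tcp_rot: [-2.225, 2.218, -0.0]
force: [0.6, -0.1, 0.1]
gripper_width: 0.0556
```

send_rows(plan=[{"travel": [-0.001,0,0.022],"roll": 0,"fingers": 0.65},{"travel": [0,0,0.022],"roll": 0,"fingers": 0.65},{"travel": [0,0,0.022],"roll": 0,"fingers": 0.65},{"travel": [0,0,0.02],"roll": 0,"fingers": 0.65},{"travel": [0,0,0.0],"roll": 0,"fingers": 0.65}])

```text
time: 3.15
ee_pos: [0.4262, -0.0168, 0.2272]
tcp_rot: [2.224, -2.216, -0.005]
force: [-0.5, -0.4, 0.8]
gripper_width: 0.0555
```

```bash
python3 - <<'E'
from rig import viewer,env
from h import *
o=env.get_obs();print(o["ee_pos"],o["tcp_rot"],o["force"])
p,d=viewer.get_image("wrist");q,d=viewer.get_image("scene")
cv2.imwrite("pics/w3.png",np.hstack([p[:,:,::-1][::2,::2],cv2.resize(q[150:330,160:400,::-1],(320,240))]))
E
```

```text
[ 0.42622108 -0.01678309  0.22718184] [ 2.2243237  -2.21552551 -0.00499239] [-0.47625306 -0.44097444  0.84258081]
```

View pics/w3.png

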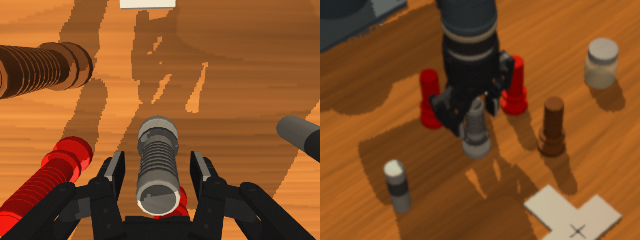

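The punch top, at (158,200) in the half-size wrist view, is centred between the fingers. The scene crop shows the fingers around the barrel with the look-alikes clear, so I'll close.

send_rows(plan=[{"travel": [0,0,0],"roll": 0,"fingers": 0.15},{"travel": [0,0,0],"roll": 0,"fingers": 0.0},{"travel": [0,0,0],"roll": 0,"fingers": 0.0},{"travel": [0,0,0],"roll": 0,"fingers": 0.0},{"travel": [0,0,0],"roll": 0,"fingers": 0.0}])

```text
time: 3.75
ee_pos: [0.428, -0.0169, 0.23]
tcp_rot: [-2.226, 2.215, -0.005]
force: [0.8, -1.0, 4.8]
gripper_width: 0.0269
```

send_rows(plan=[{"travel": [0,0,-0.01],"roll": 0,"fingers": 0.0},{"travel": [0,0,-0.02],"roll": 0,"fingers": 0.0},{"travel": [0,0,-0.02],"roll": 0,"fingers": 0.0},{"travel": [0,0,-0.02],"roll": 0,"fingers": 0.0},{"travel": [0,0,0],"roll": 0,"fingers": 0.0}])

```text
time: 4.25
ee_pos: [0.4277, -0.0166, 0.3005]
tcp_rot: [-2.226, 2.215, -0.003]
force: [0.5, -0.3, -2.8]
gripper_width: 0.0267
```

```bash
python3 - <<'E'
from rig import viewer,env
from h import *
o=env.get_obs();print(o["ee_pos"],o["tcp_rot"],o["force"])
q,d=viewer.get_image("scene")
cv2.imwrite("pics/s4.png",cv2.resize(q[120:300,200:440,::-1],(720,540),interpolation=cv2.INTER_CUBIC))
E
```

```text
[ 0.4276588  -0.01657293  0.3005033 ] [-2.2256232   2.21470167 -0.00284084] [ 0.51323779 -0.26769848 -2.79097527]
```

View pics/s4.png

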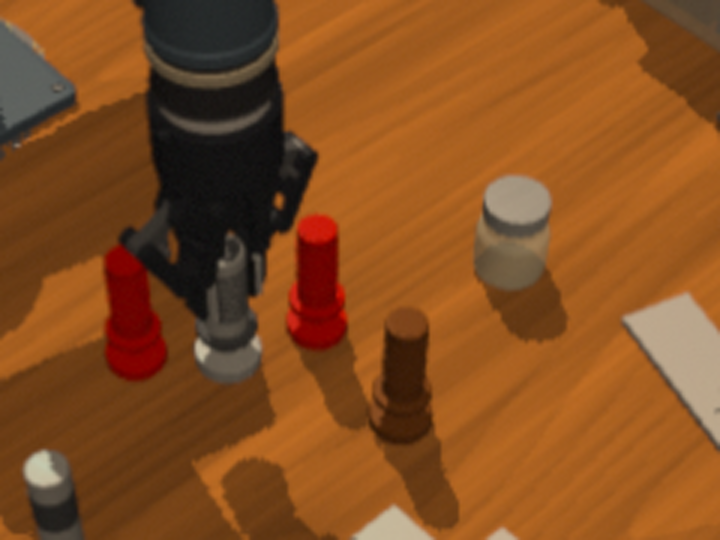

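The punch is held and lifted: the opening is 27 mm, the force is about -3 N (its weight), and the foot is clear of the table. I'll carry it to a hover over the mark.

send_rows(plan=[{"travel": [0.01,-0.009,0],"roll": 0,"fingers": 0.0},{"travel": [0.022,-0.02,0],"roll": 0,"fingers": 0.0},{"travel": [0.026,-0.023,0],"roll": 0,"fingers": 0.0},{"travel": [0.026,-0.023,0],"roll": 0,"fingers": 0.0},{"travel": [0.026,-0.023,0],"roll": 0,"fingers": 0.0}])

```text
time: 4.8
ee_pos: [0.5262, -0.1276, 0.296]
tcp_rot: [2.225, -2.215, -0.006]
force: [-0.1, 0.2, -3.3]
gripper_width: 0.0268
```

send_rows(plan=[{"travel": [0.026,-0.023,0],"roll": 0,"fingers": 0.0},{"travel": [0.026,-0.023,0],"roll": 0,"fingers": 0.0},{"travel": [0.025,-0.023,0],"roll": 0,"fingers": 0.0},{"travel": [0.012,-0.01,0],"roll": 0,"fingers": 0.0},{"travel": [0,0,0],"roll": 0,"fingers": 0.0}])

```text
time: 5.3
ee_pos: [0.6058, -0.2173, 0.2949]
tcp_rot: [2.223, -2.218, -0.005]
force: [-0.2, 0.1, -4.3]
gripper_width: 0.0267
```

send_rows(plan=[{"travel": [0,0,0],"roll": 0,"fingers": 0.0},{"travel": [0,0,0],"roll": 0,"fingers": 0.0}])

```text
time: 5.5
ee_pos: [0.6045, -0.2142, 0.2973]
tcp_rot: [2.227, -2.215, -0.005]
force: [0.8, 0.4, -4.3]
gripper_width: 0.0265
```

```bash
python3 - <<'E'
from rig import viewer,env
from h import *
import pickle
o=env.get_obs();print(o["ee_pos"],o["tcp_rot"],o["force"])
W=viewer.calibration("wrist");pickle.dump(W,open("pics/w5.pkl","wb"))
p,_=viewer.get_image("wrist");q,_=viewer.get_image("scene");t,_=viewer.get_image("top")
for n,i in zip(("w5","s5","t5"),(p,q,t)):cv2.imwrite(f"pics/{n}.png",i[:,:,::-1])
cr=lambda i,x,y:cv2.resize(i[y:y+100,x:x+100,::-1],(400,400),interpolation=cv2.INTER_CUBIC)
cv2.imwrite("pics/c5.png",np.hstack([cr(q,205,310),cr(t,402,130)]))
E
```

```text
[ 0.60448564 -0.21420896  0.29726544] [ 2.22662462 -2.21515997 -0.00480711] [ 0.83037569  0.44185042 -4.28011446]
```

View pics/w5.png

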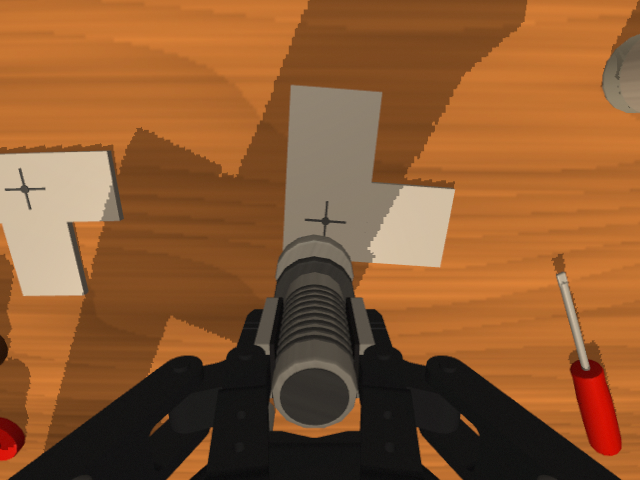

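View pics/c5.png

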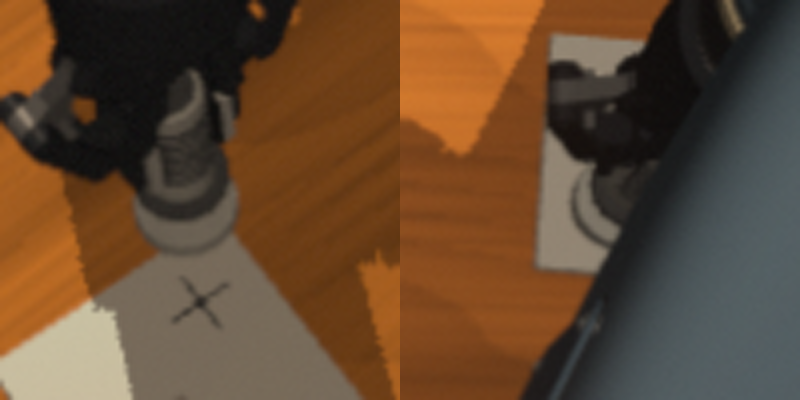

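Wrist view: the mark is at (325,221), and the foot's front edge is at (314,237) with sides near x = 277 and 352. The mark is still about 8 mm away in both axes.

```bash
python3 - <<'E'
from h import *
import pickle
from rig import viewer
np.set_printoptions(precision=4,suppress=True)
W=pickle.load(open("pics/w5.pkl","rb"));S=viewer.calibration("scene")
print("mark wrist",plane(W,(325,221),.006), "tri w/ scene0",tri(W,(325,221),S,(254.6,385.1)))
# scene5: mark now, at crop (201,301)/4
print("mark scene now",plane(S,(205+201/4-.4,310+301/4-.4),.006))
# foot upper rim front edge: col 314,row 237 ; z of foot top = .297-.230+.012
z=.2973-.2295+.012
a=plane(W,(314,237),z);print("front rim",a,"-> centre",a-[.022,0,0])
# collar-level/foot sides
print("barrel top centre",plane(W,(314,397),.2973-.2295+.105))
# scene: foot underside ellipse lowest; foot top disc left/right at crop (135,207),(238,200)
for p in((135,207),(238,200)): print(plane(S,(205+p[0]/4,310+p[1]/4),z-.003))
w=cv2.imread("pics/w5.png");w=cv2.resize(w[190:290,250:380],None,fx=6,fy=6,interpolation=cv2.INTER_CUBIC);cv2.imwrite("pics/c5w.png",w)
E
```

```text
mark wrist [ 0.6137 -0.2208  0.006 ] tri w/ scene0 (array([ 0.6118, -0.2212,  0.0014]), np.float64(0.0012179970595494667))
mark scene now [ 0.6129 -0.2218  0.006 ]
front rim [ 0.6253 -0.2128  0.0798] -> centre [ 0.6033 -0.2128  0.0798]
barrel top centre [ 0.6026 -0.2132  0.1728]
[ 0.5909 -0.232   0.0768]
[ 0.6163 -0.1976  0.0768]
```

View pics/c5w.png

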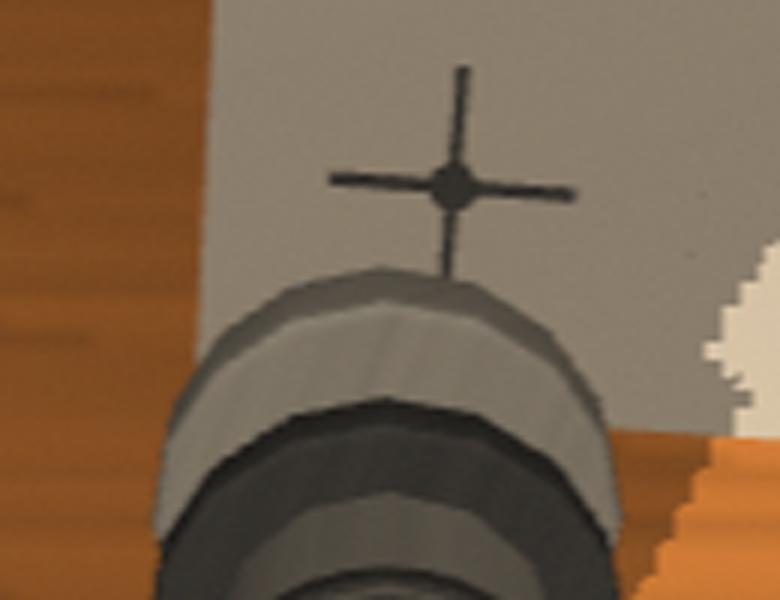

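```bash
python3 - <<'E'
from h import *
import pickle
np.set_printoptions(precision=4,suppress=True)
W=pickle.load(open("pics/w5.pkl","rb"))
print(plane(W,(313.7,234.1),.0678)-[.022,0,0],plane(W,(314.2,240.1),.0798)-[.022,0,0])
print("mark",plane(W,(324.9,220.7),.006))
E
```

```text
[ 0.6012 -0.2127  0.0678] [ 0.6016 -0.213   0.0798]
mark [ 0.6139 -0.2207  0.006 ]
```

send_rows(plan=[{"travel": [0.004,-0.005,0.01],"roll": 0,"fingers": 0.0},{"travel": [0.0035,-0.0055,0.02],"roll": 0,"fingers": 0.0},{"travel": [0,0,0.02],"roll": 0,"fingers": 0.0},{"travel": [0,0,0.0],"roll": 0,"fingers": 0.0},{"travel": [0,0,0],"roll": 0,"fingers": 0.0}])

```text
time: 6.15
ee_pos: [0.6153, -0.2219, 0.2478]
tcp_rot: [2.227, -2.215, -0.003]
force: [-0.4, -0.1, -2.7]
gripper_width: 0.0269
```

```bash
python3 - <<'E'
from rig import viewer,env
from h import *
import pickle
o=env.get_obs();print(o["ee_pos"],o["tcp_rot"],o["force"])
W=viewer.calibration("wrist");pickle.dump(W,open("pics/w6.pkl","wb"))
p,_=viewer.get_image("wrist");q,_=viewer.get_image("scene")
for n,i in zip(("w6","s6"),(p,q)):cv2.imwrite(f"pics/{n}.png",i[:,:,::-1])
cv2.imwrite("pics/c6.png",np.hstack([cv2.resize(q[350:450,200:300,::-1],(400,400),interpolation=cv2.INTER_CUBIC),cv2.resize(p[200:300,265:365,::-1],(400,400),interpolation=cv2.INTER_CUBIC)]))
E
```

```text
[ 0.61533285 -0.22192704  0.24777964] [ 2.2265026  -2.21533476 -0.00312387] [-0.443356   -0.08176477 -2.7217452 ]
```

View pics/c6.png

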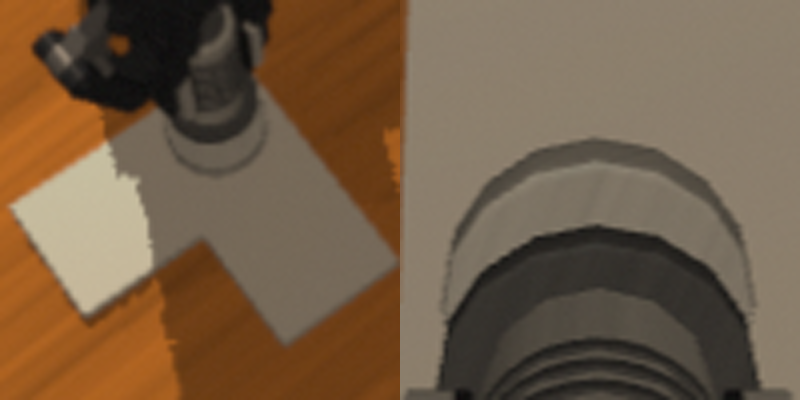

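View pics/w6.png

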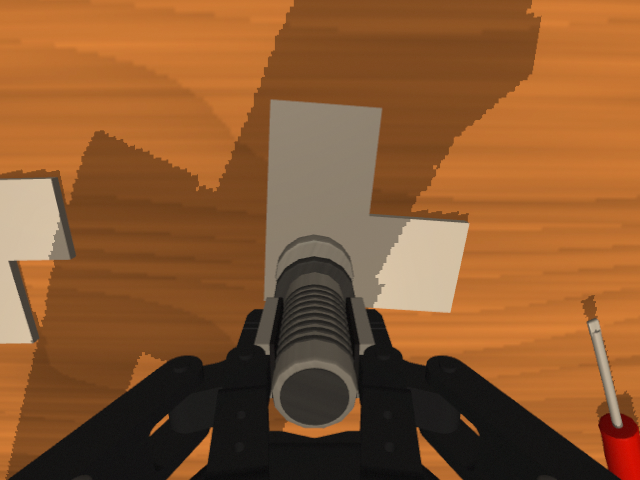

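The wrist view shows five blank corners, around (270,100), (382,108), (370,214), (469,222) and (451,312). The foot's front edge is at (313,234). The cross is now hidden, so I'll refer the mark to the blank's corners, refined with cornerSubPix.

```bash
cat > fit.py <<'E'
from h import *
B=np.array([(-30,90),(30,90),(30,30),(90,30),(90,-30)])/1000.
def fit(c,im,pts):
    g=cv2.cvtColor(im,cv2.COLOR_BGR2GRAY)
    q=cv2.cornerSubPix(g,np.array(pts,np.float32).reshape(-1,1,2),(4,4),(-1,-1),(3,50,.01)).reshape(-1,2)
    w=np.array([plane(c,p,.006)[:2] for p in q])
    mb,mw=B.mean(0),w.mean(0);U,s,V=np.linalg.svd((B-mb).T@(w-mw));R=V.T@np.diag([1,np.linalg.det(V.T@U.T)])@U.T
    m=mw-R@mb;r=w-(B@R.T+m)
    return q,m,np.degrees(np.arctan2(R[1,0],R[0,0])),np.abs(r).max()
E
python3 - <<'E'
from fit import *
import pickle
from rig import viewer
np.set_printoptions(precision=4,suppress=True)
S=viewer.calibration("scene");T=viewer.calibration("top")
W=pickle.load(open("pics/w6.pkl","rb"));W5=pickle.load(open("pics/w5.pkl","rb"))
print("w6",fit(W,cv2.imread("pics/w6.png"),[(270,100),(382,108),(370,214),(469,222),(451,312)]))
print("w5",fit(W5,cv2.imread("pics/w5.png"),[(290,86),(382,93),(373,183),(454,188),(440,267)]))
s=[(287,347),(398,262),(203,240),(10,206),(85,320)]
s=[(200+x/4,350+y/4) for x,y in s]
# scene: which arm is +y? world +x arm
print([plane(S,p,.006)[:2] for p in s])
s2=[s[0],s[1],s[2],s[4],s[3]]
for o in ([1,0,2,4,3],[0,1,2,3,4]):
  print("s6",fit(S,cv2.imread("pics/s6.png"),[s[i] for i in o]))
z=.2478-.2303
print("foot w",plane(W,(313.35,234.1),z)-[.0218,0,0],plane(W,(313.9,240.1),z+.012)-[.0218,0,0])
# scene foot: underside-front lowest point & sides crop left (165,139)(267,130) low (215,175)
for p in((165,140),(267,130)):print(plane(S,(200+p[0]/4-.4,350+p[1]/4-.4),z+.006))
E
```

```text
w6 (array([[270.2538,  99.0012],
       [381.5785, 107.6512],
       [368.8113, 215.309 ],
       [468.1727, 222.6407],
       [449.5826, 312.3539]], dtype=float32), array([ 0.6141, -0.2208]), np.float64(-93.87878922992803), np.float64(0.00041088227230279273))
w5 (array([[290.4035,  84.4528],
       [381.6683,  91.6631],
       [371.0782, 182.3491],
       [453.9786, 188.682 ],
       [439.4461, 266.9933]], dtype=float32), array([ 0.6142, -0.2208]), np.float64(-93.84276946517535), np.float64(0.0003734120008074271))
[array([ 0.7042, -0.258 ]), array([ 0.7065, -0.1991]), array([ 0.6447, -0.2557]), array([ 0.5784, -0.3097]), array([ 0.6403, -0.315 ])]
s6 (array([[299.5   , 415.5   ],
       [270.6092, 435.5781],
       [250.3461, 408.7985],
       [220.9499, 428.4657],
       [201.9509, 401.1991]], dtype=float32), array([ 0.6143, -0.2223]), np.float64(-94.16086770211281), np.float64(0.0005482384522766948))
s6 (array([[270.6092, 435.5781],
       [299.5   , 415.5   ],
       [250.3461, 408.7985],
       [201.9509, 401.1991],
       [220.9499, 428.4657]], dtype=float32), array([ 0.6143, -0.2223]), np.float64(-94.16285479487705), np.float64(0.060318481824191084))
foot w [ 0.6121 -0.2203  0.0175] [ 0.6126 -0.2207  0.0295]
[ 0.6037 -0.2436  0.0235]
[ 0.6287 -0.2074  0.0235]
```

```bash
python3 - <<'E'
from h import *
from rig import viewer
S=viewer.calibration("scene")
im=cv2.imread("pics/s6.png")[365:405,230:280]
cv2.imwrite("pics/c6b.png",cv2.resize(im,None,fx=14,fy=14,interpolation=cv2.INTER_CUBIC))
d=np.array([.75,-.66,0]);d/=np.linalg.norm(d)
for r in (392.9,393.4,393.9):
  for z in (.0165,.0175): print(r,z,plane(S,(253.4,r),z)-.0218*d)
E
```

```text
392.9 0.0165 [ 0.61074686 -0.22072258  0.0165    ]
392.9 0.0175 [ 0.61112713 -0.22092678  0.0175    ]
393.4 0.0165 [ 0.61146728 -0.22128806  0.0165    ]
393.4 0.0175 [ 0.61184675 -0.22149162  0.0175    ]
393.9 0.0165 [ 0.61218696 -0.22185297  0.0165    ]
393.9 0.0175 [ 0.61256562 -0.22205591  0.0175    ]
```

View pics/c6b.png

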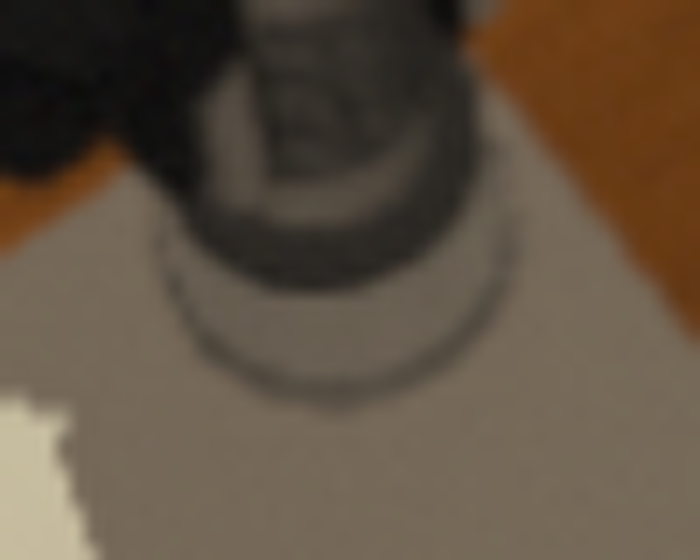

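Both views say the foot is about 1.5 mm short in x and 0.4 mm off in y. I'll correct that and go down close to contact.

send_rows(plan=[{"travel": [0.0005,-0.0015,0.003],"roll": 0,"fingers": 0.0},{"travel": [0,0,0.003],"roll": 0,"fingers": 0.0},{"travel": [0,0,0],"roll": 0,"fingers": 0.0},{"travel": [0,0,0.0],"roll": 0,"fingers": 0.0}])

```text
time: 6.65
ee_pos: [0.6171, -0.2227, 0.2427]
tcp_rot: [2.227, -2.216, -0.0]
force: [0.1, -0.7, -4.0]
gripper_width: 0.0269
```

```bash
cat > look.py <<'E'
from fit import *
import sys
from rig import viewer,env
np.set_printoptions(precision=4,suppress=True)
n=sys.argv[1]
o=env.get_obs();print(o["time"],o["ee_pos"],o["tcp_rot"],o["force"],o["gripper_width"])
W=viewer.calibration("wrist");p,_=viewer.get_image("wrist");S=viewer.calibration("scene");q,_=viewer.get_image("scene")
p=p[:,:,::-1].copy();q=q[:,:,::-1].copy()
cv2.imwrite(f"pics/w{n}.png",p);cv2.imwrite(f"pics/s{n}.png",q)
R=cv2.Rodrigues(np.deg2rad([0,0,-93.9]))[0]
m=np.array([.6141,-.2208,.006]);pts=[proj(W,m+R@[*b,0]) for b in B]
r=fit(W,p,pts);print("mark w",r[1:])
m=np.array([.614,-.2222,.006]);pts=[proj(S,m+R@[*b,0]) for b in B]
r=fit(S,q,pts);print("mark s",r[1:])
import pickle;pickle.dump((W,S),open(f"pics/c{n}.pkl","wb"))
cv2.imwrite(f"pics/c{n}.png",np.hstack([cv2.resize(q[365:405,230:280],(500,400),interpolation=cv2.INTER_CUBIC),cv2.resize(p[220:300,284:344],(300,400),interpolation=cv2.INTER_CUBIC)]))
E
python3 look.py 7
```

```text
6.65 [ 0.6171 -0.2227  0.2427] [ 2.2267 -2.2161 -0.0002] [ 0.101  -0.7187 -3.9673] 0.02688677590293164
mark w (array([ 0.6141, -0.2209]), np.float64(-93.85808656574991), np.float64(0.0004011575389321065))
mark s (array([ 0.614 , -0.2223]), np.float64(-93.93038326266968), np.float64(0.0006435244587321698))
```

View pics/c7.png

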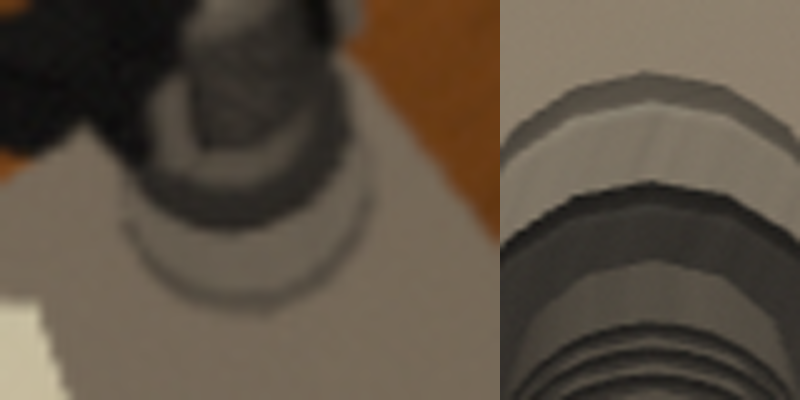

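```bash
python3 - <<'E'
from h import *
import pickle
W,S=pickle.load(open("pics/c7.pkl","rb"))
z=.2427-.2303
print("w",plane(W,(284+147/5-.4,220+71/5-.4),z)-[.0218,0,0],plane(W,(284+149/5-.4,220+103/5-.4),z+.012)-[.0218,0,0])
d=np.array([.75,-.66,0]);d/=np.linalg.norm(d)
print("s",plane(S,(230+252/10-.4,365+312/10-.4),z)-.0218*d)
a=[plane(S,(230+x/10-.4,365+y/10-.4),z) for x,y in((126,228),(370,205))];print(a,(a[0]+a[1])/2)
E
```

```text
w [ 0.61452001 -0.22111459  0.0124    ] [ 0.61468416 -0.22136509  0.0244    ]
s [ 0.61494678 -0.22134387  0.0124    ]
[array([ 0.60485212, -0.24277972,  0.0124    ]), array([ 0.62917091, -0.20793475,  0.0124    ])] [ 0.61701152 -0.22535723  0.0124    ]
```

send_rows(plan=[{"travel": [0,0.0006,0.002],"roll": 0,"fingers": 0.0},{"travel": [0,0,0.002],"roll": 0,"fingers": 0.0},{"travel": [0,0,0],"roll": 0,"fingers": 0.0}])

```text
time: 7.05
ee_pos: [0.6164, -0.2226, 0.2381]
tcp_rot: [2.226, -2.216, -0.001]
force: [-0.3, -0.0, -3.7]
gripper_width: 0.0264
```

send_rows(plan=[{"travel": [0,0,0.001],"roll": 0,"fingers": 0.0},{"travel": [0,0,0],"roll": 0,"fingers": 0.0}])

```text
time: 7.25
ee_pos: [0.6165, -0.2227, 0.2375]
tcp_rot: [2.227, -2.216, -0.0]
force: [-0.7, -0.4, -3.1]
gripper_width: 0.0264
```

send_rows(plan=[{"travel": [0,0,0.001],"roll": 0,"fingers": 0.0},{"travel": [0,0,0],"roll": 0,"fingers": 0.0}])

```text
time: 7.45
ee_pos: [0.6167, -0.2228, 0.237]
tcp_rot: [-2.227, 2.216, -0.001]
force: [0.3, 0.1, -3.0]
gripper_width: 0.027
```

send_rows(plan=[{"travel": [0,0,0.001],"roll": 0,"fingers": 0.0},{"travel": [0,0,0],"roll": 0,"fingers": 0.0}])

```text
time: 7.65
ee_pos: [0.6167, -0.2228, 0.2369]
tcp_rot: [-2.227, 2.216, -0.002]
force: [-2.2, 0.9, 1.7]
gripper_width: 0.0272
```

```bash
python3 look.py 8
```

```text
7.65 [ 0.6167 -0.2228  0.2369] [-2.2265  2.2158 -0.0016] [-2.1639  0.8904  1.6849] 0.027178188181591706
mark w (array([ 0.6141, -0.2208]), np.float64(-93.92434017690478), np.float64(0.00043637090087400576))
mark s (array([ 0.614 , -0.2223]), np.float64(-93.9277318765315), np.float64(0.0005720338367048994))
```

View pics/c8.png

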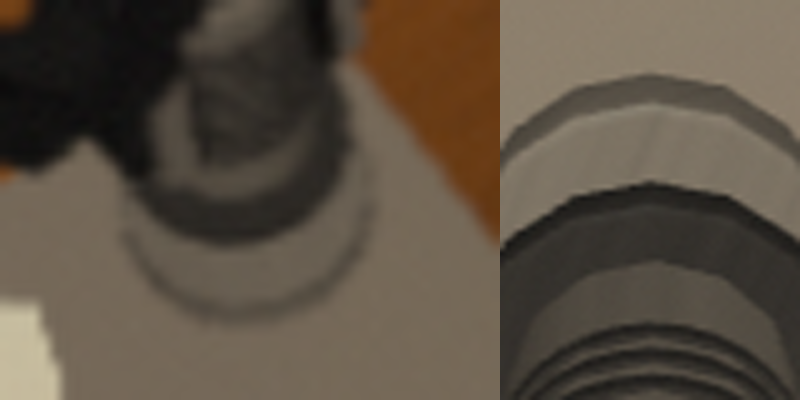

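```bash
python3 - <<'E'
from h import *
import pickle
W,S=pickle.load(open("pics/c8.pkl","rb"))
z=.006
print("w",plane(W,(284+148/5-.4,220+73/5-.4),z)-[.0218,0,0],plane(W,(284+149/5-.4,220+103/5-.4),z+.012)-[.0218,0,0])
d=np.array([.75,-.66,0]);d/=np.linalg.norm(d)
print("s",plane(S,(230+245/10-.4,365+323/10-.4),z)-.0218*d)
w=cv2.imread("pics/w8.png");cv2.imwrite("pics/w8z.png",cv2.resize(w[200:340,240:380],(700,700)))
E
```

```text
w [ 0.61385765 -0.22138916  0.006     ] [ 0.61423434 -0.22151947  0.018     ]
s [ 0.61335459 -0.22221989  0.006     ]
```

The foot is on the mark to within about 0.6 mm in both views (wrist foot about (0.614,-0.2214) against mark (0.6141,-0.2208)). Contact came at TCP z = 0.237, so now I press.

send_rows(plan=[{"travel": [0,0,0.003],"roll": 0,"fingers": 0.0},{"travel": [0,0,0.003],"roll": 0,"fingers": 0.0},{"travel": [0,0,0.003],"roll": 0,"fingers": 0.0},{"travel": [0,0,0.003],"roll": 0,"fingers": 0.0},{"travel": [0,0,0.0],"roll": 0,"fingers": 0.0}])

```text
time: 8.25
ee_pos: [0.6166, -0.2229, 0.2252]
tcp_rot: [-2.227, 2.216, -0.002]
force: [-3.1, 0.5, 5.6]
gripper_width: 0.0267
```

send_rows(plan=[{"travel": [0,0,0.001],"roll": 0,"fingers": 0.0},{"travel": [0,0,0.001],"roll": 0,"fingers": 0.0},{"travel": [0,0,0],"roll": 0,"fingers": 0.0}])

```text
time: 8.55
ee_pos: [0.6166, -0.2229, 0.2251]
tcp_rot: [-2.226, 2.216, -0.004]
force: [-5.0, 1.5, 10.9]
gripper_width: 0.0269
```

```bash
python3 look.py 9
```

```text
8.55 [ 0.6166 -0.2229  0.2251] [-2.2264  2.2157 -0.0035] [-5.0138  1.5219 10.8638] 0.026917426136652225
mark w (array([ 0.6141, -0.2209]), np.float64(-93.85125580937259), np.float64(0.00041094688946496927))
mark s (array([ 0.6132, -0.2214]), np.float64(-92.76144010721254), np.float64(0.00591799143319921))
```

View pics/c9.png

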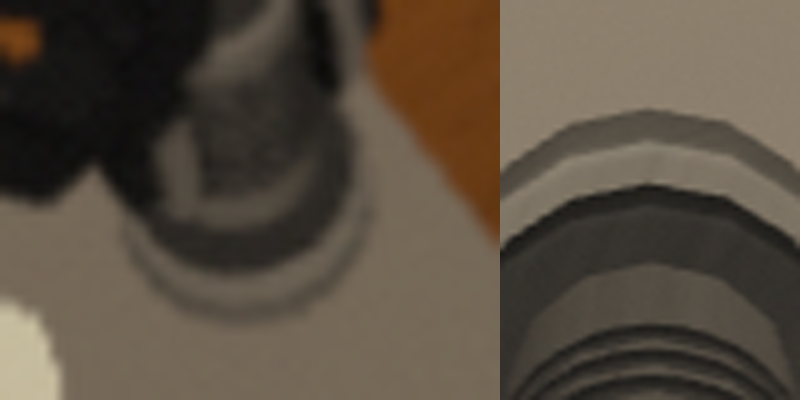

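send_rows(plan=[{"travel": [0,0,0.001],"roll": 0,"fingers": 0.0},{"travel": [0,0,0.001],"roll": 0,"fingers": 0.0},{"travel": [0,0,0],"roll": 0,"fingers": 0.0}])

```text
time: 8.95
ee_pos: [0.6166, -0.2229, 0.225]
tcp_rot: [-2.226, 2.215, -0.005]
force: [-7.1, 2.5, 17.2]
gripper_width: 0.0266
```

Hard stop confirmed: z held at 0.225 while the force rose. Now I'll let it up to the sprung-out height.

send_rows(plan=[{"travel": [0,0,-0.004],"roll": 0,"fingers": 0.0},{"travel": [0,0,-0.004],"roll": 0,"fingers": 0.0},{"travel": [0,0,-0.004],"roll": 0,"fingers": 0.0},{"travel": [0,0,-0.003],"roll": 0,"fingers": 0.0},{"travel": [0,0,0.0],"roll": 0,"fingers": 0.0}])

```text
time: 9.45
ee_pos: [0.6167, -0.2228, 0.236]
tcp_rot: [-2.227, 2.216, -0.002]
force: [-2.6, 1.7, 5.5]
gripper_width: 0.0263
```

```bash
python3 look.py 10
```

```text
9.45 [ 0.6167 -0.2228  0.236 ] [-2.2266  2.2159 -0.0019] [-2.6298  1.7258  5.5083] 0.02630331363214365
mark w (array([ 0.6141, -0.2208]), np.float64(-93.89152773557346), np.float64(0.00037003928723855495))
mark s (array([ 0.614 , -0.2223]), np.float64(-93.93712541084591), np.float64(0.0007670235600152342))
```

View pics/c10.png

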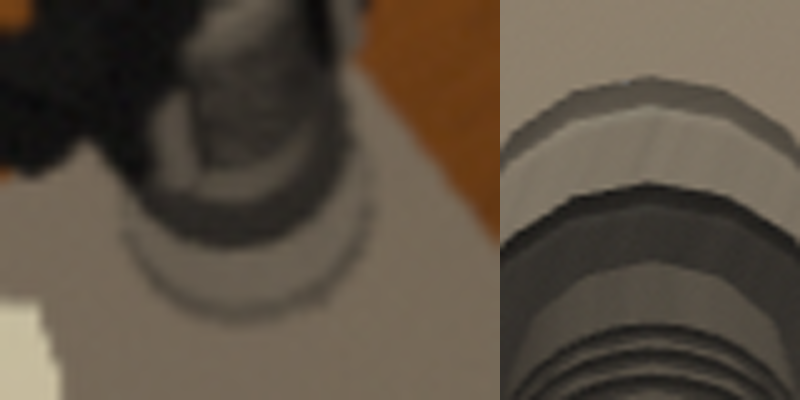

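The views show the barrel back up, except for the last millimetre. The blank hasn't moved. I'll ease up 1 mm and open.

send_rows(plan=[{"travel": [0,0,-0.001],"roll": 0,"fingers": 0.0},{"travel": [0,0,0],"roll": 0,"fingers": 0.0}])

```text
time: 9.75
ee_pos: [0.6167, -0.2228, 0.2361]
tcp_rot: [-2.227, 2.216, -0.001]
force: [-2.2, 0.8, 4.8]
gripper_width: 0.0269
```

send_rows(plan=[{"travel": [0,0,0],"roll": 0,"fingers": 0.38},{"travel": [0,0,0],"roll": 0,"fingers": 0.5},{"travel": [0,0,0],"roll": 0,"fingers": 0.65},{"travel": [0,0,0],"roll": 0,"fingers": 0.65}])

```text
time: 10.15
ee_pos: [0.6166, -0.2227, 0.235]
tcp_rot: [2.227, -2.216, -0.001]
force: [-0.8, 0.3, -0.1]
gripper_width: 0.0554
```

```bash
python3 look.py 11; python3 -c "
import cv2,numpy as np
w=cv2.imread('pics/w11.png');s=cv2.imread('pics/s11.png')
cv2.imwrite('pics/d11.png',np.hstack([cv2.resize(w[200:480,160:480],(400,350)),cv2.resize(s[310:450,180:340],(400,350))]))"
```

```text
10.15 [ 0.6166 -0.2227  0.235 ] [ 2.2267 -2.216  -0.0008] [-0.8467  0.2869 -0.1025] 0.05541075588527056
mark w (array([ 0.6141, -0.2208]), np.float64(-93.91074810044172), np.float64(0.00040695700661408374))
mark s (array([ 0.614 , -0.2223]), np.float64(-93.91113543353585), np.float64(0.0007300068791762371))
```

View pics/d11.png

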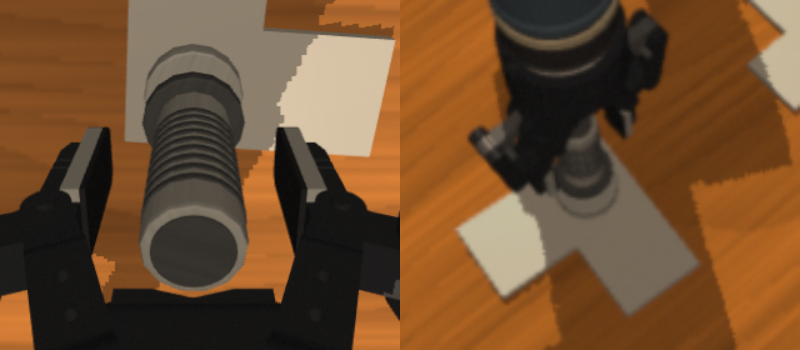

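The punch stands free between the open fingers. I'll retreat straight up, then aside.

send_rows(plan=[{"travel": [0,0,-0.02],"roll": 0,"fingers": 0.65},{"travel": [0,0,-0.03],"roll": 0,"fingers": 0.65},{"travel": [0,0,-0.03],"roll": 0,"fingers": 0.65},{"travel": [0,0,-0.03],"roll": 0,"fingers": 0.65},{"travel": [0,0,-0.03],"roll": 0,"fingers": 0.65}])

```text
time: 10.75
ee_pos: [0.6165, -0.2227, 0.3769]
tcp_rot: [-2.227, 2.216, -0.0]
force: [-0.0, -0.0, -0.6]
gripper_width: 0.0554
```

send_rows(plan=[{"travel": [0,0.03,0],"roll": 0,"fingers": 0.65},{"travel": [0,0.04,0],"roll": 0,"fingers": 0.65},{"travel": [0,0.04,0],"roll": 0,"fingers": 0.65},{"travel": [0,0.03,0],"roll": 0,"fingers": 0.65},{"travel": [0,0,0],"roll": 0,"fingers": 0.65}])

```text
time: 11.25
ee_pos: [0.4736, -0.223, 0.3757]
tcp_rot: [2.224, -2.218, -0.003]
force: [0.7, -0.3, 0.0]
gripper_width: 0.0556
```

```bash
python3 look.py 12; python3 - <<'E'
from h import *
from rig import viewer
t,_=viewer.get_image("top");cv2.imwrite("pics/t12.png",t[:,:,::-1])
w=cv2.imread('pics/w12.png');s=cv2.imread('pics/s12.png')
z=lambda i,x,y:cv2.resize(i[y:y+80,x:x+80],(400,400),interpolation=cv2.INTER_CUBIC)
cv2.imwrite('pics/d12.png',np.hstack([z(t[:,:,::-1],412,143),z(s,215,325)]))
E
```

```text
11.25 [ 0.4736 -0.223   0.3757] [ 2.2237 -2.2175 -0.0032] [ 0.671  -0.3189  0.0486] 0.05560272544759903Traceback (most recent call last):
  File "look.py", line 12, in <module>
    r=fit(W,p,pts);print("mark w",r[1:])
  File "fit.py", line 5, in fit
    q=cv2.cornerSubPix(g,np.array(pts,np.float32).reshape(-1,1,2),(4,4),(-1,-1),(3,50,.01)).reshape(-1,2)
      ~~~~~~~~~~~~~~~~^^^^^^^^^^^^^^^^^^^^^^^^^^^^^^^^^^^^^^^^^^^^^^^^^^^^^^^^^^^^^^^^^^^^^
cv2.error: OpenCV(4.12.0) /io/opencv/modules/imgproc/src/cornersubpix.cpp:99: error: (-215:Assertion failed) Rect(0, 0, src.cols, src.rows).contains(cT) in function 'cornerSubPix'
```

View pics/d12.png

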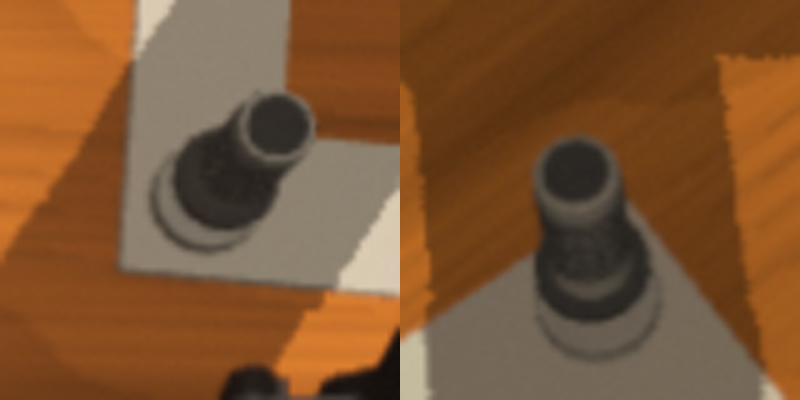

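View pics/w12.png

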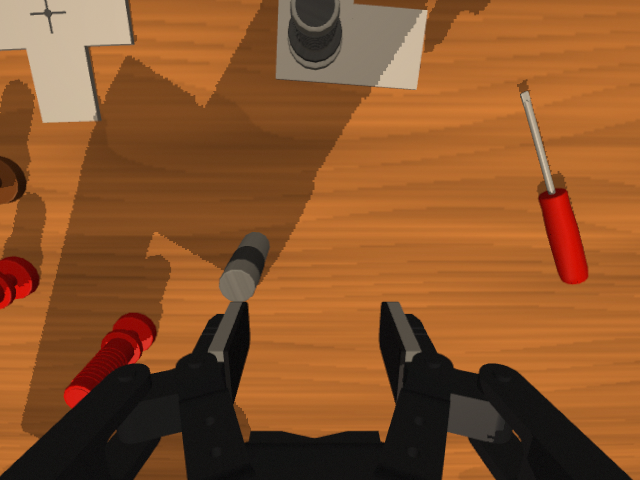

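```bash
python3 - <<'E'
from fit import *
from rig import viewer
T=viewer.calibration("top");S=viewer.calibration("scene")
print("top face",tri(T,(466.8,168.0),S,(249.8,358.6)))
R=cv2.Rodrigues(np.deg2rad([0,0,-93.9]))[0];m=np.array([.614,-.2222,.006])
r=fit(S,cv2.imread("pics/s12.png"),[proj(S,m+R@[*b,0]) for b in B]);print("mark s",r[1:])
# foot near edge in scene: crop (598-400,360)
d=np.array([.75,-.66,0]);d/=np.linalg.norm(d)
print("foot s",plane(S,(215+198/5-.4,325+360/5-.4),.006)-.0218*d)
E
```

```text
top face (array([ 0.61295841, -0.22263649,  0.1100307 ]), np.float64(0.0001047052241632142))
mark s (array([ 0.61376723, -0.22251944]), np.float64(-93.84126042093654), np.float64(0.0008487747063704587))
foot s [ 0.61303374 -0.22174733  0.006     ]
```

```bash
python3 -c "
from rig import job
print(job.finish_job())"
```

```text
the job is handed in; nothing more can be done
None
```

I picked up the steel punch by its barrel, stood it on the L-blank's cross and fired it once. I then let it spring back, released it, backed the arm off and handed the job in at about 11.5 s.

- **Firing:** the foot met the blank at a TCP height of 0.237 m. The barrel went down 12 mm and stopped hard at 0.225 m. I pressed 4 mm further in command and it held there while the measured force rose to 17 N. I did not see the snap itself in the readings, only the full travel.
- **Position:** before firing, the foot's centre was within about 0.6 mm of the mark in both the wrist and scene views. Afterwards the top of the punch measured (0.613, -0.223, 0.110) against the mark at (0.613, -0.222, 0.006). The expected sprung-out height is 0.111, so it is upright and sprung out.
- **Blank:** it stayed put to within about 0.3 mm and 0.1° in the scene view.
- **Disagreements:**
  - The wrist and scene cameras differ by 1 to 1.5 mm in absolute position. I aligned foot to mark within each view and they agreed.
  - One scene corner fit was spoiled while the gripper hid a corner.
  - The last wrist corner fit failed because part of the blank was out of view.

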